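# Empty the shellac dipper into the sorting tray

### The arm

A 6-joint arm with a two-finger parallel gripper is mounted at the origin on the work surface. World frame = base frame: x ahead of the robot, y to its left, z up, the work surface at z = 0. Lengths are in m, angles in rad, forces in N, time in s.
With the tool pointing down it reaches from about 0.325 to 0.775 m from the base axis. Payload 5.5 kg.
Tool frame: the origin (TCP) lies midway between the tips of the shut fingers; the grasp point (between the pads) lies hold_point_z behind it (hold_point_z is the distance from the TCP to the grasp point, in m); y points along the fingers, z is the direction in which the jaws open and shut, and the axes are right-handed (so a half turn about y gives the same grasp; the last joint's range is limited). The gripper opens to 88 mm and grips with 3 to 60 N. Pads are 20 mm wide; open, the fingers measure 115 mm over their backs; the gripper's body (75 mm by 178 mm) begins 61 mm behind the grasp point.
Start: joints at [-1.295, 0.091, 1.231, -0, 1.82, -0.057], TCP at [0.196, -0.567, 0.223] pointing down, gripper open.
Joint ranges: [-2.87, 2.87], [-0.86, 2.18], [0.17, 2.46], [-1.51, 4.65], [0.06, 2.69], [-2.65, 2.65]. Speed limits (rad/s): [2.57, 2.57, 3.01, 3.14, 3.14, 3.14].

### API

Orientations are given as a unit quaternion [x, y, z, w].
In Python, from plant import state, capture, calibration, hand_in, hold_point_z gives the robot as it stands. The module is installed in compiled form; this text tells all that it offers.
- The arm moves only by the shell command python3 -m creep 'ROWS' [OPENING] [FORCE]. ROWS is text: rows parted by semicolons, each of 4 numbers parted by spaces: the shift along the tool's x, y, z scaled (see below), then the turn about the tool's y scaled (see below). In form: dx dy dz roll; .... A call has 1 to 12 rows; each row is the pose to reach, as a shift and turn from the pose measured when the call began, along the tool's axes at that moment; what a row does not reach only later rows make up. The controller multiplies each number of a shift by 80 cm and each number of a turn by 45 degrees. A row lasts 1/10 s, in which the tool goes at most 50 mm and 8.59 degrees, less where a joint would pass 70% of its speed; a pose out of reach is approached as far as the arm can. A call with a number of a shift or a turn outside -1 to 1 is refused whole. A call with a gripper value outside its range is refused whole. OPENING is the gripper command: -1 is shut, 1 is fully open, values between are in proportion, set as the call begins (- or left out, the last holds). The fingers move at their own pace and stop on an object; FORCE is the grip in N (left out, the last holds). Time passes only in rows, so rows that repeat a pose let the fingers close. It gives the time, the measured TCP pose, the force and the opening at its end, in the units of the state.
- state(): the state, without advancing time (a new reading comes with each control period).
- capture(name): name is "scene" or "top" or "wrist"; returns the picture (420x560x3 uint8, red, green, blue); there is no depth.
- calibration(name): a dict with "fx", "fy", "cx", "cy" (pixels), "origin" and "orientation" of the camera in the world; the wrist camera has in their place "tool_from_camera" (4x4, takes a point from camera to tool coordinates, whose origin is the TCP and whose axes are the tool frame's). Camera axes: x right, y up, looking along -z (the intrinsics and any distortion apply to the point x, -y, -z); pixel columns grow to the right and rows downward; lengths in m; the calibration is good to about 2 mm. The wrist camera is an equidistant fisheye: a pixel r from the principal point sees the ray r / f radians off the axis. A picture is of the moment at which its call begins: read the wrist's pose just before it. calibration takes no time and is no camera call.
- hand_in(): hands the job in, once; it reports no verdict.
The state is a dict: "time": time; "joint_positions": joint angles; "qd": joint speeds; "joint_efforts": joint torques, N m; "position": TCP position; "eef_rot": TCP orientation; "force": force on the tool from outside, world axes, zero at the start; "moment": the same for the moment, N m; "opening": opening from 0.0 (shut) to 1.0 (fully open).
Only numpy, scipy, OpenCV 4.12 (cv2) and the standard library are available. Lean on these libraries where they do the work, as an engineer would, in place of code of your own. Each camera call takes 0.05 s, during which the arm holds its last target. There are 200 camera calls.

### The job

Carry the steel dipper by its slanting wooden handle to the open wooden tray, tip all three shellac lumps out of it into the tray, and keep it tipped until the last lump lies there. Then set the empty dipper down gently, not dropping it, upright in the recess of the round wooden stand and let go. Leave the other things on the table where they are.

Things in the scene. Friction and masses are not known exactly. Their poses are not given: they have to be found in the camera images.
- dipper: Open steel dipper: round bowl, 84 mm diameter at the foot, 140 mm at the rim, 62 mm high, wall 4 mm, 0.2 kg. Origin: centre of its underside; z up through the mouth. A straight wooden handle leaves the rim on the -x side and rises outwards 40 degrees from vertical, along (-0.643, 0, 0.766), to its end at (-0.133, 0, 0.130). Handle section: 14 mm along y by 20 mm.
- dipper_grip (a point): Point on the axis of the dipper's handle, at (-0.107, 0, 0.0996) in the dipper's frame, 40 mm below the handle's free end; fingers can close across it along the dipper's y. Axes parallel to the dipper's.
- dipper_lip (a point): Point of the dipper's rim farthest from the handle, at (0.070, 0, 0.062) in the dipper's frame: the lip to pour over.
- lump1: Chunky faceted amber shellac lump, about 38 mm across and 30 mm high, 20 g; starts in the dipper. Origin at its middle.
- lump2: Chunky faceted amber shellac lump, about 36 mm across and 28 mm high, 20 g; starts in the dipper. Origin at its middle.
- lump3: Chunky faceted amber shellac lump, about 36 mm across and 32 mm high, 20 g; starts in the dipper. Origin at its middle.
- tray: Open wooden tray, fixed to the table, 220 mm along its x, 180 mm along its y, 45 mm high, walls and floor 6 mm. Origin: centre of its underside; z up.
- stand: Round turned wooden stand, fixed to the table, 132 mm diameter, 14 mm high, with a shallow round recess of about 110 mm diameter and 10 mm depth. Origin: centre of its underside.
- stand_seat (a point): Centre of the floor of the stand's recess, 4 mm above the table, where the dipper's underside rests.
- jar: Bystander: squat stoneware jar with knobbed lid, 92 mm diameter, 100 mm high. Origin: centre of underside.
- impression: Bystander: cracked amber shellac impression, a flat disc 84 mm diameter, 12 mm thick. Origin: centre of underside.
- seal_box: Bystander: closed pewter box 89 x 69 x 40 mm. Origin: centre of underside.
- dividers: Bystander: iron dividers lying flat, 165 mm long, 11 mm thick, along their x. Origin: middle of the legs at table level.
- mallet: Bystander: boxwood mallet lying along its x, 220 mm long, head 54 mm diameter at +x. Origin: at table level under the handle.
- brush: Bystander: wooden brush lying along its x, 190 mm long. Origin: at table level.
There are look-alikes about, which are no part of the job. What is shaped like the lump1 but yellow is not meant.

How it is judged:
By the outcome, as a careful person would: the job done as asked, in the order asked, and still so for the second after the job is handed in, with the robot touching nothing.
It also fails if it takes over 58 s, if anything falls off the work surface, if the arm or the gripper's body presses on something with over 40 N, if the wrist force passes 120 N, or if a joint passes its speed limit or range.

## Working session

There is one attempt and no reset: what is moved stays moved. The work goes in short steps, Python scripts to look and compute and a shell command to move; the robot and the scene stay as the last step left them, time stands still between calls to the robot, and variables do not carry over. Pictures are saved under pics/ and viewed, about 8 in all and at most 12, crops included, and the job is handed in when it is done.

```bash
mkdir -p pics; python3 - <<'E'
from plant import *
import cv2,numpy as np
for n in("scene","top"):
    cv2.imwrite(f"pics/{n}1.png",capture(n)[:,:,::-1]); print(n,calibration(n))
print(calibration("wrist"),hold_point_z); print(state())
a=cv2.imread("pics/scene1.png");b=cv2.imread("pics/top1.png")
E
ls
```

```text
scene {'fx': 394.173267632941, 'fy': 394.173267632941, 'cx': 284.391307486967, 'cy': 209.40532283719475, 'origin': array([1.05568949, 0.40022963, 0.82935912]), 'orientation': array([0.14812245, 0.29937981, 0.83956736, 0.42843682])}
top {'fx': 458.89231887311473, 'fy': 458.89231887311473, 'cx': 278.0895944344037, 'cy': 210.35448961588963, 'origin': array([0.45794823, 0.0385225 , 1.18402728]), 'orientation': array([ 0.04124089, -0.03115181, -0.69676581,  0.71543424])}
{'fx': 325.19226210127806, 'fy': 325.19226210127806, 'cx': 283.7209811285927, 'cy': 208.85273299276386, 'tool_from_camera': array([[-7.07220861e-04, -9.65187889e-01, -2.61556571e-01,
        -7.11590894e-02],
       [-3.03936639e-04,  2.61556831e-01, -9.65188029e-01,
        -1.62739581e-01],
       [ 9.99999704e-01, -6.03104484e-04, -4.78334411e-04,
        -9.17748241e-04],
       [ 0.00000000e+00,  0.00000000e+00,  0.00000000e+00,
         1.00000000e+00]])} 0.0187
{'time': 0.1, 'joint_positions': array([-1.29469290e+00,  9.17691231e-02,  1.23176064e+00, -2.90830557e-07,
        1.81981759e+00, -5.66872123e-02]), 'qd': array([-2.54232204e-04, -2.05833343e-03, -2.31153530e-03, -6.93445545e-05,
       -6.67224789e-04, -2.72088089e-05]), 'joint_efforts': array([ 3.83834980e-03, -4.47856629e+01, -4.07568705e+01,  7.01551046e-02,
        2.84378382e-02, -1.08493498e-04]), 'position': array([ 0.19593995, -0.56681538,  0.22163134]), 'eef_rot': array([-0.11718502,  0.69795675, -0.69672347,  0.11704897]), 'force': array([-0.33775268, -0.24447081, -0.31962935]), 'moment': array([ 0.0039272 , -0.00224193, -0.03240087]), 'opening': 1.0042107855378752}
pics
```

View pics/top1.png

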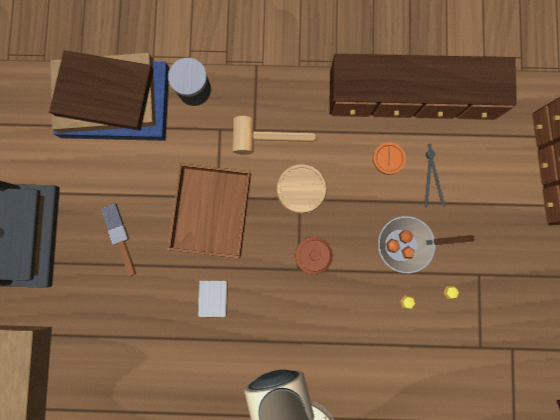

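View pics/scene1.png

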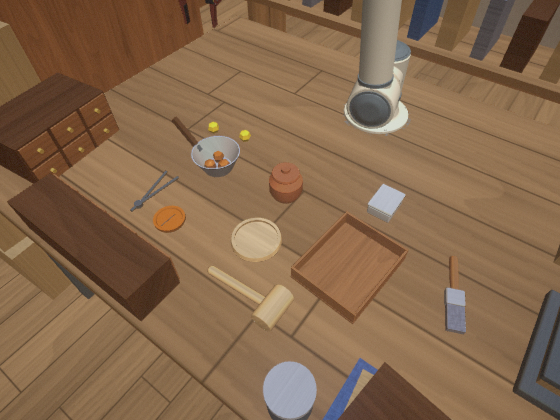

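The top view shows the dipper with its bowl at about (406,244), handle pointing right to (473,239). The tray is at (211,211), the stand at (301,188), the jar at (313,255), and yellow decoys at (408,302) and (452,292). Next I measure these.

```bash
cat > h.py <<'E'
import numpy as np,cv2
from scipy.spatial.transform import Rotation as R
from plant import *
def proj(n,p):
    c=calibration(n); q=R.from_quat(c["orientation"]).inv().apply(np.atleast_2d(p)-c["origin"])
    return np.c_[c["cx"]+c["fx"]*q[:,0]/-q[:,2], c["cy"]+c["fy"]*q[:,1]/q[:,2]]
def ray(n,uv,z):
    c=calibration(n); uv=np.atleast_2d(uv).astype(float)
    d=np.c_[(uv[:,0]-c["cx"])/c["fx"],-(uv[:,1]-c["cy"])/c["fy"],-np.ones(len(uv))]
    d=R.from_quat(c["orientation"]).apply(d); t=(z-c["origin"][2])/d[:,2]
    return c["origin"]+d*t[:,None]
E
python3 - <<'E'
from h import *
np.set_printoptions(precision=4,suppress=True)
s=state(); print("tool axes (cols)\n",R.from_quat(s["eef_rot"]).as_matrix())
print("tcp px",proj("top",s["position"]),proj("scene",s["position"]),"base",proj("top",[0,0,0]),proj("scene",[0,0,0]))
im=cv2.imread("pics/top1.png"); hsv=cv2.cvtColor(im,cv2.COLOR_BGR2HSV)
def comp(m,box):
    mm=np.zeros_like(m);x0,y0,x1,y1=box;mm[y0:y1,x0:x1]=m[y0:y1,x0:x1]
    cs,_=cv2.findContours(mm,cv2.RETR_EXTERNAL,cv2.CHAIN_APPROX_NONE)
    return max(cs,key=cv2.contourArea)
# bowl: grey low saturation
g=(hsv[:,:,1]<70).astype(np.uint8)*255
c=comp(g,(370,205,445,285)); e=cv2.fitEllipse(cv2.convexHull(c)); print("bowl",e,ray("top",e[0],0.062))
# handle: dark
d=(hsv[:,:,2]<75).astype(np.uint8)*255
c=comp(d,(425,228,485,252)); print("handle rect",cv2.minAreaRect(c),cv2.boundingRect(c))
# stand
st=cv2.inRange(hsv,(10,60,150),(30,160,255))
c=comp(st,(270,155,335,220)); e=cv2.fitEllipse(cv2.convexHull(c)); print("stand",e,ray("top",e[0],0.014))
t=cv2.inRange(im,(0,0,0),(255,255,255))
for box in[(165,158,255,262)]:
    corners=np.array([(180,164),(250,172),(240,257),(170,248)]); P=ray("top",corners,0.045);print("tray",P,P.mean(0),np.linalg.norm(np.diff(P,axis=0),axis=1))
print("jar",ray("top",(313,255),.08),"impr",ray("top",(389,158),.012),"yellow",ray("top",[(408,302),(452,292)],.015),"div",ray("top",[(430,147),(426,205),(443,205)],.0))
big=cv2.resize(im[200:290,360:500],None,fx=5,fy=5,interpolation=cv2.INTER_CUBIC)
sc=cv2.imread("pics/scene1.png")[105:190,150:280]; big2=cv2.resize(sc,(700,458),interpolation=cv2.INTER_CUBIC)
cv2.imwrite("pics/bowl.png",big)
E
```

```text
tool axes (cols)
 [[-0.9451 -0.0005  0.3267]
 [-0.3267  0.0017 -0.9451]
 [-0.0001 -1.     -0.0018]]
tcp px [[582.1883 397.0006]] [[200.4853  23.6964]] base [[294.8833 444.8594]] [[374.874  112.8831]]
bowl ((406.2623291015625, 244.2577362060547), (56.875938415527344, 58.57230758666992), 133.60264587402344) [[ 0.4983 -0.2576  0.062 ]]
handle rect ((472.0, 239.5), (1.0, 0.0), -90.0) (472, 239, 1, 2)
stand ((301.5602722167969, 186.70152282714844), (48.07376480102539, 63.9869270324707), 88.10469055175781) [[ 0.6408 -0.0019  0.014 ]]
tray [[0.6862 0.3076 0.045 ]
 [0.6701 0.1298 0.045 ]
 [0.4565 0.1474 0.045 ]
 [0.474  0.3221 0.045 ]] [0.5717 0.2267 0.045 ] [0.1785 0.2143 0.1755]
jar [[ 0.466  -0.0306  0.08  ]] impr [[ 0.7219 -0.2266  0.012 ]] yellow [[ 0.356  -0.2742  0.015 ]
 [ 0.3837 -0.3839  0.015 ]] div [[ 0.7565 -0.3363  0.    ]
 [ 0.6032 -0.325   0.    ]
 [ 0.6043 -0.3687  0.    ]]
```

View pics/bowl.png

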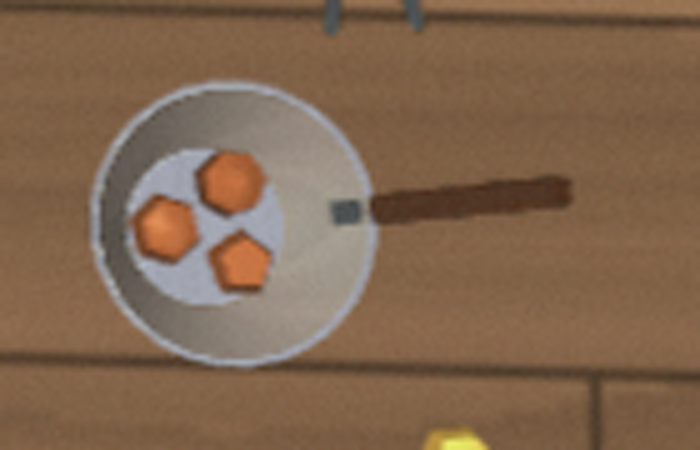

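The crop shows three orange lumps on the bowl floor, the rim centre at about (407,245) in full-image pixels and the handle running (434,242) to (474,238). The tool only rolls about the vertical, so the dipper has to be tipped by pivoting it in the grip against the tray.

```bash
cat >> h.py <<'E'
def rows(target,yawz,hold=True):
    """shift units and roll to bring grasp point (hold) to target with tool z at world angle yawz (deg)"""
    s=state(); M=R.from_quat(s["eef_rot"]).as_matrix(); p=s["position"]-(hold_point_z*M[:,1] if hold else 0)
    a=np.degrees(np.arctan2(M[1,2],M[0,2])); d=M.T@(np.array(target)-p)
    r=-((yawz-a+180)%360-180)
    print("shift units",np.round(d/.8,4),"roll units",round(r/45,3),"grasp pt",p.round(4),"zang",round(a,2),"t",round(s["time"],2),"F",s["force"].round(1),"open",round(s["opening"],3)); return d
E
python3 - <<'E'
from h import *
np.set_printoptions(precision=4,suppress=True)
A=ray("top",(406.6,244.5),.062)[0]; E_=ray("top",(474.3,238.2),.128)[0]; f=ray("top",(401,245.4),.004)[0]
# scene view of handle end and rim centre, triangulation check
print(A,E_,f, "dist",np.linalg.norm((E_-A)[:2]))
v=(A-E_)[:2]; ya=np.degrees(np.arctan2(v[1],v[0])); u=v/np.linalg.norm(v)
C=(A[:2]+f[:2])/2
g=np.r_[C-0.107*u,0.0996]; print("yaw",ya,"C",C,"grip",g, proj("top",g)); 
print("scene px: grip,end,rim centre,lip",proj("scene",[g,np.r_[C-.133*u,.13],np.r_[C,.062],np.r_[C+.07*u,.062]]))
im=cv2.imread("pics/scene1.png");hsv=cv2.cvtColor(im,cv2.COLOR_BGR2HSV)
rows(g+[0,0,.08],ya-90)
E
```

```text
[ 0.4977 -0.2584  0.062 ] [ 0.5139 -0.3952  0.128 ] [ 0.4971 -0.2595  0.004 ] dist 0.13771297272989053
yaw 96.74009812140618 C [ 0.4974 -0.259 ] grip [ 0.5099 -0.3652  0.0996] [[456.5043 240.0382]]
scene px: grip,end,rim centre,lip [[182.76   128.5085]
 [173.2543 117.1588]
 [215.1188 150.5842]
 [235.5256 158.8229]]
shift units [-0.4533  0.0762 -0.1098] roll units -1.726 grasp pt [ 0.1959 -0.5668  0.2403] zang -70.93 t 0.1 F [-0.3 -0.2 -0.3] open 1.004
```

```bash
python3 -m creep '-0.06 0 -0.015 -0.12; -0.12 0 -0.03 -0.26; -0.18 0.01 -0.045 -0.4; -0.24 0.02 -0.06 -0.55; -0.3 0.03 -0.075 -0.7; -0.36 0.04 -0.09 -0.863; -0.41 0.05 -0.1 -0.863; -0.453 0.05 -0.11 -0.863; -0.453 0.05 -0.11 -0.863' 1 60; python3 -c "
from h import *
rows([.5099,-.3652,.1796],6.74)"
```

```text
time: 1.0
position: [0.5126, -0.3618, 0.1801]
eef_rot: [-0.344, 0.619, -0.616, 0.344]
force: [-0.1, -0.6, 0.2]
opening: 1.002
shift units [ 0.0053  0.024  -0.0006] roll units -0.856 grasp pt [ 0.5126 -0.3619  0.1988] zang -31.8 t 1.0 F [-0.1 -0.6  0.2] open 1.002
```

```bash
python3 -m creep '0.005 0.01 0 -0.19; 0.005 0.02 0 -0.38; 0.005 0.024 0 -0.57; 0.005 0.024 0 -0.76; 0.005 0.024 0 -0.856; 0.005 0.024 0 -0.856'; python3 -c "
from h import *
rows([.5099,-.3652,.0996],6.74)
s=state();M=R.from_quat(s['eef_rot']).as_matrix();np.save('p.npy',np.r_[s['position'],M.ravel()])
cv2.imwrite('pics/w1.png',capture('wrist')[:,:,::-1])
c=calibration('wrist');T=c['tool_from_camera']
def wp(p):
    q=T[:3,:3].T@(M.T@(p-s['position'])-T[:3,3]); v=np.array([q[0],-q[1],-q[2]]); th=np.arctan2(np.hypot(v[0],v[1]),v[2]); d=v[:2]/np.hypot(*v[:2]); return np.array([c['cx'],c['cy']])+c['fx']*th*d
u=np.array([-.1174,.9931]);C=np.array([.4974,-.259])
for a,z in((-.107,.0996),(-.133,.13),(.07,.062),(-.07,.062),(0,0.004)): print(a,z,wp(np.r_[C+a*u,z]))
"
```

```text
time: 1.6
position: [0.5097, -0.3657, 0.1606]
eef_rot: [-0.528, 0.471, -0.468, 0.529]
force: [0.1, -0.6, -0.2]
opening: 0.999
shift units [-0.0002  0.0996  0.0005] roll units -0.001 grasp pt [ 0.5097 -0.3658  0.1793] zang 6.71 t 1.6 F [ 0.1 -0.6 -0.2] open 0.999
-0.107 0.0996 [284.775876   224.12134811]
-0.133 0.13 [284.80379045 275.33588214]
0.07 0.062 [284.75959397  -0.86638106]
-0.07 0.062 [284.73415065 166.3387786 ]
0 0.004 [284.66294472  87.82610837]
```

View pics/w1.png

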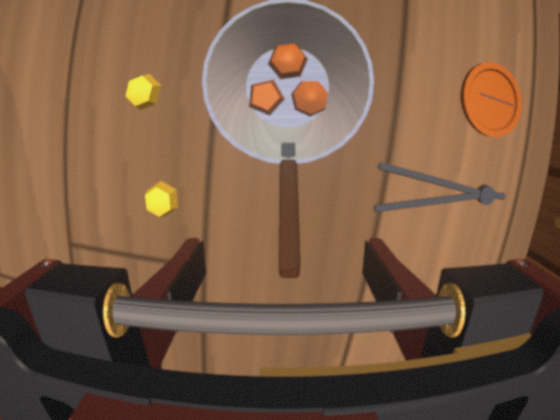

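The wrist view puts the handle end at (289,276) and the bowl foot at about (288,88). That is 4 px right of my prediction, so the dipper is about 2.4 mm further along tool z, and the yaw is right. I'll descend with that shift and close at 60 N.

```bash
python3 -m creep '0 0.04 0.003 0; 0 0.075 0.003 0; 0 0.1 0.003 0; 0 0.1 0.003 0' && python3 -m creep '0 0 0 0;0 0 0 0;0 0 0 0;0 0 0 0;0 0 0 0;0 0 0 0' -1 60; python3 -c "
from h import *
rows([.5119,-.3652,.0996],6.74)"
```

```text
time: 2.05
position: [0.51, -0.3639, 0.0764]
eef_rot: [-0.527, 0.475, -0.467, 0.528]
force: [0.3, 1.3, 0.2]
opening: 1.001
time: 2.65
position: [0.5102, -0.364, 0.0769]
eef_rot: [-0.527, 0.475, -0.467, 0.528]
force: [0.7, -0.2, 0.0]
opening: 0.49
shift units [ 0.0014 -0.0051  0.0018] roll units -0.007 grasp pt [ 0.5103 -0.3642  0.0956] zang 6.43 t 2.65 F [ 0.7 -0.2  0. ] open 0.49
```

```bash
python3 -m creep '0 0 0 0;0 0 0 0;0 0 0 0;0 0 0 0;0 0 0 0;0 0 0 0;0 0 0 0' -1 60;  python3 -m creep '0 -0.01 0 0;0 -0.03 0 0;0 -0.05 0 0;0 -0.06 0 0;0 -0.06 0 0' && python3 -c "
from h import *
rows([.5119,-.3652,.0996],6.74)
cv2.imwrite('pics/s2.png',cv2.resize(capture('scene')[60:260,100:340,::-1],(720,600)))"
```

```text
time: 3.35
position: [0.5103, -0.364, 0.0769]
eef_rot: [-0.527, 0.475, -0.467, 0.528]
force: [0.2, 0.2, -0.0]
opening: 0.153
time: 3.85
position: [0.5115, -0.3652, 0.128]
eef_rot: [-0.527, 0.473, -0.469, 0.528]
force: [0.6, 0.1, -2.2]
opening: 0.155
shift units [0.0002 0.0589 0.0006] roll units -0.007 grasp pt [ 0.5116 -0.3653  0.1467] zang 6.43 t 3.85 F [ 0.6  0.1 -2.2] open 0.155
```

View pics/s2.png

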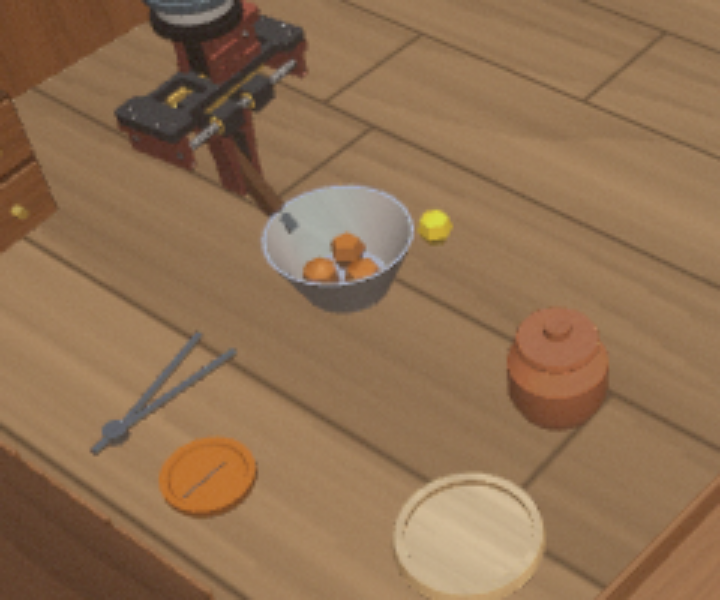

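The dipper is held nearly level, with its lumps at about (345,260) in the crop, and 2.2 N of load. Now I lift it over the jar and carry it to the tray.

```bash
python3 -m creep '0 -0.02 0 0;0 -0.05 0 0;0 -0.09 0 0;0 -0.13 0 0;0 -0.155 0 0;0 -0.165 0 0;0 -0.165 0 0' && python3 -c "
from h import *
rows([.5675,.18,.28],-5)"
```

```text
time: 4.6
position: [0.512, -0.366, 0.2599]
eef_rot: [-0.527, 0.473, -0.469, 0.528]
force: [-0.1, -0.0, -2.7]
opening: 0.157
shift units [-0.6705  0.0017  0.1454] roll units 0.254 grasp pt [ 0.512  -0.3661  0.2786] zang 6.44 t 4.6 F [-0.1 -0.  -2.7] open 0.157
```

```bash
python3 -m creep '-0.02 0 0.004 0; -0.06 0 0.012 0.02; -0.1 0 0.02 0.04; -0.15 0 0.03 0.07; -0.2 0 0.04 0.09; -0.25 0 0.055 0.12; -0.3 0 0.065 0.14;-0.35 0 0.076 0.16;-0.4 0 0.087 0.18;-0.45 0 0.098 0.2;-0.5 0 0.108 0.22;-0.55 0 0.12 0.24' && python3 -c "
from h import *
rows([.5675,.18,.28],-5)"
```

```text
time: 5.8
position: [0.5565, 0.0846, 0.2602]
eef_rot: [-0.481, 0.522, -0.516, 0.48]
force: [0.9, 0.6, -3.7]
opening: 0.154
shift units [-0.1201 -0.0009  0.0044] roll units 0.014 grasp pt [0.5567 0.0845 0.2789] zang -4.36 t 5.8 F [ 0.9  0.6 -3.7] open 0.154
```

```bash
python3 -m creep '-0.04 0 0 0; -0.08 0.02 0.002 0.014; -0.105 0.05 0.004 0.014; -0.12 0.08 0.004 0.014; -0.12 0.1 0.004 0.014; -0.12 0.112 0.004 0.014; -0.12 0.112 0.004 0.014' && python3 -c "
from h import *
rows([.5675,.18,.19],-5)
cv2.imwrite('pics/s3.png',cv2.resize(capture('scene')[100:340,240:480,::-1],(600,600)))"
```

```text
time: 6.5
position: [0.5653, 0.1798, 0.1689]
eef_rot: [-0.479, 0.525, -0.518, 0.476]
force: [-0.9, 0.8, -2.6]
opening: 0.157
shift units [-0.0006 -0.003   0.0024] roll units -0.001 grasp pt [0.5655 0.1797 0.1876] zang -5.03 t 6.5 F [-0.9  0.8 -2.6] open 0.157
```

View pics/s3.png

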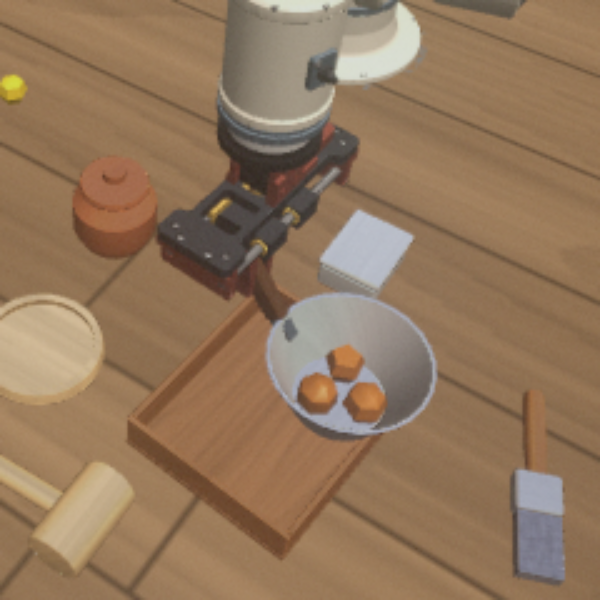

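```bash
cat >> h.py <<'E'
def mom():
    s=state(); print("t",s["time"],"M",s["moment"].round(3),"F",s["force"].round(1),"pos",s["position"].round(4),"op",round(s["opening"],3))
def lipm():
    "steel-mask ellipse in top view near tray"
    im=capture("top"); hsv=cv2.cvtColor(im,cv2.COLOR_RGB2HSV); m=(hsv[:,:,1]<70).astype(np.uint8)*255
    mm=np.zeros_like(m); mm[130:275,130:290]=m[130:275,130:290]
    cs,_=cv2.findContours(mm,cv2.RETR_EXTERNAL,cv2.CHAIN_APPROX_NONE); c=max(cs,key=cv2.contourArea)
    print("steel bbox",cv2.boundingRect(c),cv2.contourArea(c)); return im
E
python3 -c "
from h import *
mom();lipm()"
python3 -m creep '0 0 0 0;0 0 0 0;0 0 0 0' -1 20 >/dev/null; python3 -c "
from h import *
mom();lipm()"
python3 -m creep '0 0 0 0;0 0 0 0;0 0 0 0' -1 10 >/dev/null; python3 -c "
from h import *
mom();lipm()"
```

```text
t 6.55 M [-0.377 -0.068 -0.017] F [-0.1  0.6 -1.8] pos [0.566  0.1798 0.1706] op 0.158
steel bbox (140, 142, 115, 133) 8473.5
t 6.9 M [-0.298 -0.056  0.023] F [-0.6 -0.5 -2.8] pos [0.567  0.1796 0.1729] op 0.159
steel bbox (140, 142, 115, 133) 8498.5
t 7.25 M [-0.308 -0.084 -0.027] F [ 1.1  0.3 -3.4] pos [0.5668 0.1796 0.1726] op 0.161
steel bbox (140, 142, 115, 133) 8521.5
```

```bash
python3 -m creep '0 0 0 0;0 0 0 0' -1 7 >/dev/null; python3 -c "
from h import *
mom();lipm()"
python3 -m creep '0 0 0 0;0 0 0 0' -1 5 >/dev/null; python3 -c "
from h import *
mom();im=lipm();cv2.imwrite('pics/t4.png',cv2.resize(im[120:280,130:330,::-1],(700,560)))"
```

```text
t 7.5 M [-0.158 -0.052 -0.054] F [ 0.7 -0.  -2.4] pos [0.5668 0.1796 0.1724] op 0.159
steel bbox (140, 142, 115, 133) 8470.0
t 7.75 M [-0.116 -0.073  0.1  ] F [-0.7  0.7 -3. ] pos [0.5668 0.1797 0.1725] op 0.155
steel bbox (140, 142, 115, 133) 8366.0
```

View pics/t4.png

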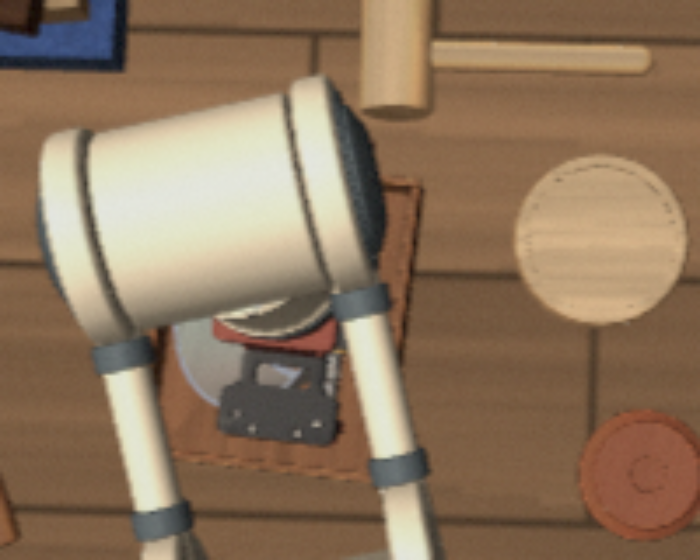

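The arm mostly hides the dipper from above. Its rim edge, near (190,370) in the crop, is now inside the tray, so it has drooped. The moment has fallen as well. I'll check with the scene view.

```bash
cat >> h.py <<'E'
def lippred(tilts,yaw=85.0,off=(0,0,0)):
    "scene px of lip, rear rim, foot centre for tilt angles, hinge at grasp point"
    s=state(); M=R.from_quat(s["eef_rot"]).as_matrix(); g=s["position"]-hold_point_z*M[:,1]
    u=np.array([np.cos(np.radians(yaw)),np.sin(np.radians(yaw)),0])
    for t in tilts:
        a=np.radians(t); out=[]
        for x,z in((.07,.062),(-.07,.062),(.042,0),(-.042,0)):
            dx,dz=x+.107,z-.0996; X=dx*np.cos(a)+dz*np.sin(a); Z=-dx*np.sin(a)+dz*np.cos(a)
            out.append(g+u*X+[0,0,Z])
        out=np.array(out); print(t,"lip,rear,footF,footR scene px",proj("scene",out).round(0).tolist(),"lip xyz",out[0].round(3))
E
python3 -c "
from h import *
im=capture('scene');mom();lippred([20,40,50,60,80])
cv2.imwrite('pics/s5.png',cv2.resize(im[160:320,280:480,::-1],(750,600)))"
```

```text
t 7.85 M [-0.177 -0.065  0.02 ] F [-0.7  0.1 -3. ] pos [0.5668 0.1796 0.1724] op 0.161
20 lip,rear,footF,footR scene px [[393.0, 271.0], [345.0, 225.0], [371.0, 270.0], [344.0, 244.0]] lip xyz [0.58  0.332 0.095]
40 lip,rear,footF,footR scene px [[373.0, 271.0], [338.0, 222.0], [349.0, 263.0], [329.0, 235.0]] lip xyz [0.577 0.291 0.049]
50 lip,rear,footF,footR scene px [[362.0, 269.0], [335.0, 220.0], [338.0, 257.0], [322.0, 230.0]] lip xyz [0.574 0.264 0.031]
60 lip,rear,footF,footR scene px [[351.0, 264.0], [332.0, 218.0], [328.0, 250.0], [316.0, 223.0]] lip xyz [0.572 0.235 0.019]
80 lip,rear,footF,footR scene px [[330.0, 252.0], [326.0, 212.0], [309.0, 233.0], [306.0, 210.0]] lip xyz [0.566 0.173 0.01 ]
```

View pics/s5.png

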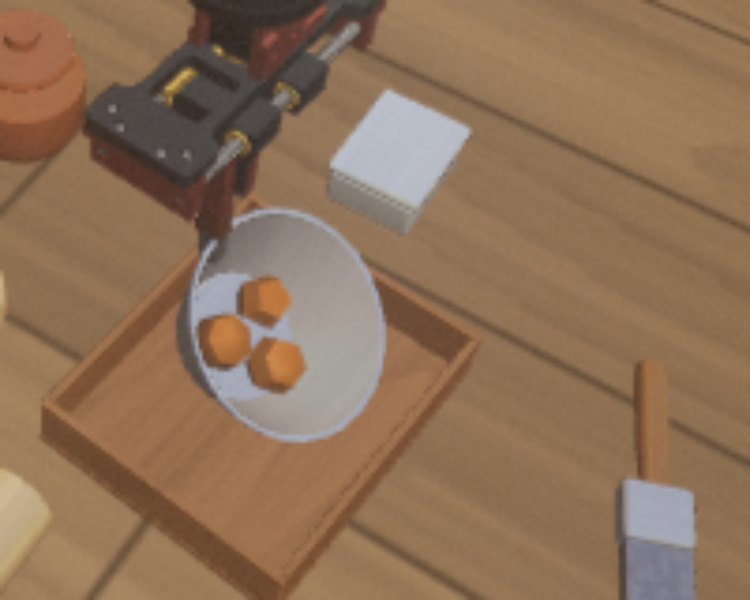

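The lip is at about (377,267) in full-image pixels, which matches a tilt of 35–40°, and the lumps are still on the bowl floor. I'll let it droop a bit more.

```bash
cat >> h.py <<'E'
def steel(name="scene"):
    "extreme pixels of the light steel in scene near the tray"
    im=capture(name); hsv=cv2.cvtColor(im,cv2.COLOR_RGB2HSV); m=((hsv[:,:,1]<60)&(hsv[:,:,2]>90)).astype(np.uint8)*255
    mm=np.zeros_like(m); mm[205:330,290:420]=m[205:330,290:420]
    cs,_=cv2.findContours(mm,cv2.RETR_EXTERNAL,cv2.CHAIN_APPROX_NONE); c=max(cs,key=cv2.contourArea)[:,0]
    print("steel bbox",c.min(0),c.max(0)); return im
E
python3 -c "
from h import *
steel();mom()"
python3 -m creep '0 0 0 0;0 0 0 0;0 0 0 0' -1 5 >/dev/null; python3 -c "
from h import *
steel();mom()"
python3 -m creep '0 0 0 0;0 0 0 0;0 0 0 0' -1 4 >/dev/null; python3 -c "
from h import *
steel();mom()"
```

```text
steel bbox [327 215] [381 277]
t 7.9 M [-0.142 -0.075 -0.   ] F [-0.1  0.2 -3. ] pos [0.5668 0.1796 0.1724] op 0.159
steel bbox [325 215] [379 276]
t 8.25 M [-0.15  -0.069  0.01 ] F [-0.6 -0.3 -2.4] pos [0.5668 0.1796 0.1724] op 0.162
steel bbox [325 215] [379 276]
t 8.6 M [-0.157 -0.123  0.045] F [ 0.1  0.2 -3.1] pos [0.5668 0.1796 0.1724] op 0.154
```

```bash
python3 -m creep '0 0.006 0 0; -0.01 0.012 0 0; -0.025 0.012 0 0; -0.035 0.010 0 0; -0.047 0.008 0 0; -0.06 0.006 0 0; -0.07 0.004 0 0;-0.08 0.003 0 0; -0.09 0.003 0 0; -0.09 0.003 0 0' -1 8;  python3 -c "
from h import *
steel();mom();lippred([40,50,60,70])"
```

```text
time: 9.6
position: [0.5731, 0.2526, 0.1702]
eef_rot: [-0.478, 0.524, -0.519, 0.478]
force: [-0.2, 0.5, -1.7]
opening: 0.157
steel bbox [337 229] [389 289]
t 9.65 M [ 0.023 -0.053  0.04 ] F [ 0.6 -0.2 -3.1] pos [0.5731 0.2521 0.1701] op 0.154
40 lip,rear,footF,footR scene px [[401.0, 291.0], [366.0, 241.0], [375.0, 281.0], [355.0, 253.0]] lip xyz [0.583 0.363 0.046]
50 lip,rear,footF,footR scene px [[389.0, 287.0], [362.0, 239.0], [363.0, 275.0], [348.0, 247.0]] lip xyz [0.581 0.337 0.029]
60 lip,rear,footF,footR scene px [[377.0, 283.0], [359.0, 236.0], [352.0, 267.0], [341.0, 241.0]] lip xyz [0.578 0.308 0.017]
70 lip,rear,footF,footR scene px [[365.0, 276.0], [356.0, 233.0], [342.0, 259.0], [335.0, 234.0]] lip xyz [0.575 0.277 0.01 ]
```

The dipper is pivoting as planned, now at about 60°. I'll push on.

```bash
python3 -m creep '-0.012 0 0 0; -0.025 0 0 0; -0.037 0 0 0; -0.05 0 0 0; -0.06 0 0 0; -0.06 0 0 0' -1 8;  python3 -c "
from h import *
im=steel();mom();lippred([60,70,80])
cv2.imwrite('pics/s6.png',cv2.resize(im[180:340,280:480,::-1],(750,600)))"
```

```text
time: 10.25
position: [0.5771, 0.3014, 0.1701]
eef_rot: [-0.478, 0.524, -0.518, 0.478]
force: [-0.0, -1.0, -2.1]
opening: 0.156
steel bbox [341 237] [391 292]
t 10.3 M [ 0.041 -0.058 -0.029] F [-0.7 -0.  -2.7] pos [0.5772 0.3008 0.17  ] op 0.159
60 lip,rear,footF,footR scene px [[395.0, 295.0], [378.0, 248.0], [370.0, 279.0], [359.0, 252.0]] lip xyz [0.582 0.356 0.017]
70 lip,rear,footF,footR scene px [[383.0, 289.0], [375.0, 245.0], [359.0, 271.0], [353.0, 245.0]] lip xyz [0.579 0.326 0.01 ]
80 lip,rear,footF,footR scene px [[371.0, 281.0], [372.0, 242.0], [349.0, 261.0], [348.0, 238.0]] lip xyz [0.577 0.294 0.008]
```

View pics/s6.png

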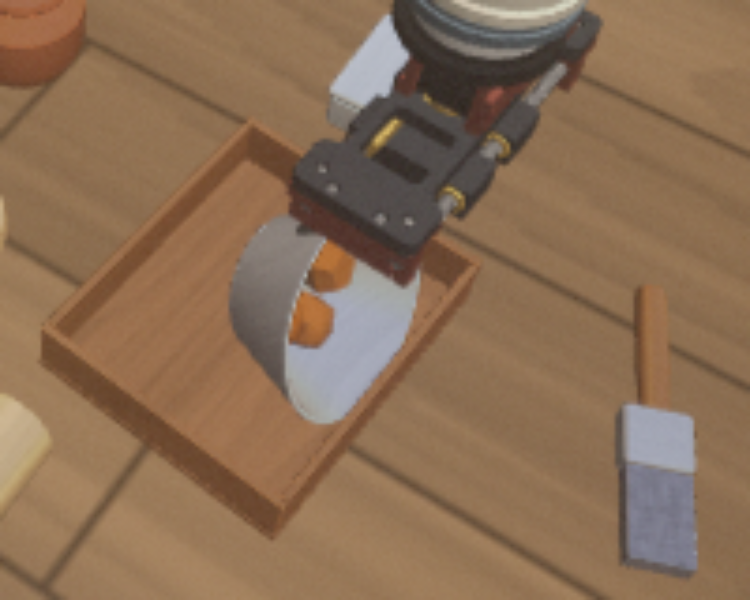

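The lip rests at the tray's far inner wall, near (320,415) in the crop. The tilt is about 75° and the lumps are still inside. I'll back off to the tray middle, then finish the tip using lip friction on the floor.

```bash
python3 -m creep '0 -0.006 0 0; 0.02 -0.008 0 0; 0.045 -0.008 0 0; 0.07 -0.008 0 0; 0.09 -0.008 0 0; 0.1 -0.008 0 0; 0.1 -0.006 0 0' -1 40; python3 -c "
from h import *
mom()"
python3 -m creep '0 0.004 0 0;0 0.008 0 0; 0 0.011 0 0; 0 0.011 0 0' -1 10; python3 -c "
from h import *
mom();steel();lippred([70,75,80])"
```

```text
time: 11.0
position: [0.5705, 0.2197, 0.175]
eef_rot: [-0.477, 0.524, -0.519, 0.478]
force: [-0.0, 0.2, -2.5]
opening: 0.161
t 11.0 M [ 0.117 -0.134  0.016] F [-0.   0.2 -2.5] pos [0.5705 0.2197 0.175 ] op 0.161
time: 11.4
position: [0.5701, 0.2202, 0.1653]
eef_rot: [-0.478, 0.524, -0.518, 0.478]
force: [0.5, 0.3, -1.9]
opening: 0.158
t 11.4 M [ 0.061 -0.083 -0.007] F [ 0.5  0.3 -1.9] pos [0.5701 0.2202 0.1653] op 0.158
steel bbox [313 221] [362 272]
70 lip,rear,footF,footR scene px [[354.0, 270.0], [343.0, 226.0], [331.0, 253.0], [324.0, 227.0]] lip xyz [0.573 0.245 0.005]
75 lip,rear,footF,footR scene px [[348.0, 266.0], [342.0, 225.0], [326.0, 248.0], [321.0, 224.0]] lip xyz [0.571 0.229 0.004]
80 lip,rear,footF,footR scene px [[343.0, 262.0], [341.0, 223.0], [322.0, 244.0], [319.0, 220.0]] lip xyz [0.57  0.214 0.003]
```

```bash
python3 -m creep '0 0.005 0 0; -0.01 0.008 0 0; -0.025 0.009 0 0; -0.04 0.010 0 0; -0.06 0.012 0 0; -0.06 0.012 0 0' -1 10; python3 -c "
from h import *
mom();steel();lippred([70,80,90])"
```

```text
time: 12.05
position: [0.5746, 0.2712, 0.157]
eef_rot: [-0.477, 0.524, -0.518, 0.479]
force: [0.3, 0.4, 4.7]
opening: 0.159
t 12.05 M [ 0.145 -0.032 -0.058] F [0.3 0.4 4.7] pos [0.5746 0.2712 0.157 ] op 0.159
steel bbox [320 222] [364 276]
70 lip,rear,footF,footR scene px [[371.0, 284.0], [362.0, 241.0], [348.0, 266.0], [341.0, 241.0]] lip xyz [ 0.577  0.296 -0.003]
80 lip,rear,footF,footR scene px [[360.0, 276.0], [359.0, 238.0], [338.0, 257.0], [336.0, 234.0]] lip xyz [ 0.574  0.264 -0.005]
90 lip,rear,footF,footR scene px [[349.0, 268.0], [357.0, 234.0], [330.0, 248.0], [333.0, 227.0]] lip xyz [ 0.571  0.233 -0.001]
```

The lip is gripping the floor and the tilt is about 90°. I'll continue past 100–110°.

```bash
python3 -m creep '-0.012 0.003 0 0; -0.025 0.007 0 0; -0.038 0.011 0 0; -0.05 0.016 0 0; -0.062 0.021 0 0; -0.075 0.027 0 0; -0.085 0.033 0 0; -0.085 0.033 0 0' -1 10; python3 -c "
from h import *
mom();im=steel();lippred([90,100,110,120])
cv2.imwrite('pics/s7.png',cv2.resize(im[180:340,280:480,::-1],(750,600)))"
```

```text
time: 12.9
position: [0.5801, 0.3416, 0.1308]
eef_rot: [-0.477, 0.524, -0.517, 0.48]
force: [1.0, 2.1, 6.6]
opening: 0.159
t 12.9 M [ 0.351 -0.114  0.038] F [1.  2.1 6.6] pos [0.5801 0.3416 0.1308] op 0.159
steel bbox [329 224] [379 278]
90 lip,rear,footF,footR scene px [[372.0, 290.0], [383.0, 259.0], [352.0, 269.0], [357.0, 250.0]] lip xyz [ 0.577  0.303 -0.027]
100 lip,rear,footF,footR scene px [[362.0, 281.0], [381.0, 256.0], [345.0, 259.0], [355.0, 243.0]] lip xyz [ 0.574  0.273 -0.018]
110 lip,rear,footF,footR scene px [[353.0, 271.0], [380.0, 253.0], [339.0, 249.0], [353.0, 237.0]] lip xyz [ 0.572  0.245 -0.004]
120 lip,rear,footF,footR scene px [[346.0, 261.0], [380.0, 249.0], [335.0, 239.0], [353.0, 230.0]] lip xyz [0.57  0.22  0.015]
```

View pics/s7.png

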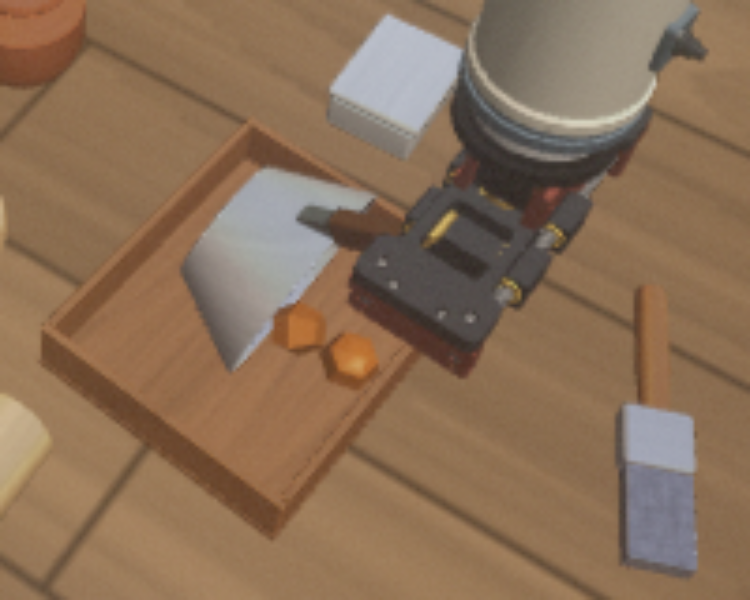

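Two lumps lie out on the tray floor near (300,328) and (350,360), and the tilt is about 112°. I'll tighten the grip and lift while still tipped to free the third.

```bash
python3 -m creep '0 0 0 0; 0 0 0 0; 0 0 0 0; 0 -0.01 0 0; 0 -0.025 0 0; 0 -0.045 0 0; 0 -0.065 0 0; 0 -0.085 0 0;  0 -0.1 0 0; 0 -0.1 0 0' -1 60; python3 -c "
from h import *
mom();im=capture('scene');lippred([100,110,120])
hsv=cv2.cvtColor(im,cv2.COLOR_RGB2HSV); m=cv2.inRange(hsv,(7,170,150),(17,255,255)); m[:160]=0;m[:,:285]=0;m[:,420:]=0
n,l,st,c=cv2.connectedComponentsWithStats(m)
for s,cc in zip(st[1:],c[1:]):
    if s[4]>15: print('orange',s,cc.round(1),ray('scene',cc,.02)[0].round(3))
cv2.imwrite('pics/s8.png',cv2.resize(im[160:320,280:480,::-1],(750,600)))"
```

```text
time: 13.95
position: [0.5813, 0.3407, 0.2148]
eef_rot: [-0.475, 0.523, -0.518, 0.482]
force: [0.1, -0.1, -1.9]
opening: 0.153
t 13.95 M [ 0.239 -0.08   0.012] F [ 0.1 -0.1 -1.9] pos [0.5813 0.3407 0.2148] op 0.153
100 lip,rear,footF,footR scene px [[367.0, 263.0], [389.0, 233.0], [349.0, 240.0], [359.0, 221.0]] lip xyz [0.575 0.273 0.064]
110 lip,rear,footF,footR scene px [[358.0, 253.0], [388.0, 230.0], [342.0, 229.0], [358.0, 213.0]] lip xyz [0.573 0.245 0.078]
120 lip,rear,footF,footR scene px [[349.0, 242.0], [387.0, 226.0], [338.0, 218.0], [358.0, 206.0]] lip xyz [0.57  0.22  0.097]
orange [384 246  12  12  99] [389.8 251.5] [0.486 0.294 0.02 ]
orange [354 262  12  13 109] [359.2 269.1] [0.572 0.258 0.02 ]
orange [367 270  13  14 108] [372.9 275.3] [0.568 0.292 0.02 ]
```

View pics/s8.png

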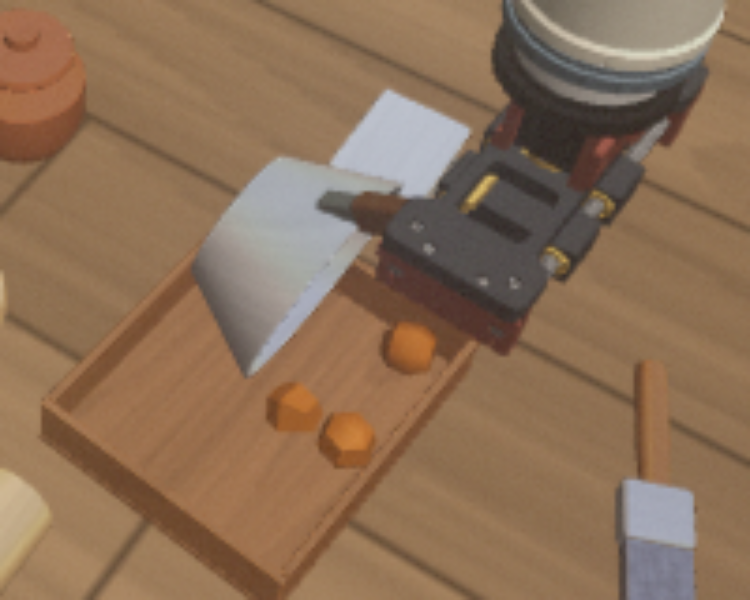

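All three lumps are in the tray, seen at (410,348), (294,407) and (347,440) in the crop, which is about (0.486,0.294), (0.572,0.258) and (0.568,0.292) m. Next I take the dipper back to its original clear spot and right it there by the reverse trick.

```bash
python3 -m creep '0 -0.02 0 0; 0.02 -0.05 0 0; 0.06 -0.08 0 0; 0.11 -0.085 0 0; 0.16 -0.085 0 0; 0.21 -0.085 0 0; 0.26 -0.085 0 0; 0.31 -0.085 0 0; 0.36 -0.085 0 0; 0.41 -0.085 0 0;0.45 -0.085 0 0; 0.47 -0.085 0 0' -1 60; python3 -c "
from h import *
mom();rows([.51,-.24,.25],6.7)"
```

```text
time: 15.2
position: [0.5489, -0.0373, 0.2756]
eef_rot: [-0.476, 0.525, -0.518, 0.48]
force: [0.9, 0.4, -1.3]
opening: 0.154
t 15.2 M [ 0.291 -0.078 -0.032] F [ 0.9  0.4 -1.3] pos [ 0.5489 -0.0373  0.2756] op 0.154
shift units [ 0.2569  0.0527 -0.0265] roll units -0.259 grasp pt [ 0.549  -0.0375  0.2943] zang -4.95 t 15.2 F [ 0.9  0.4 -1.3] open 0.154
```

```bash
python3 -m creep '0.02 0 -0.002 0; 0.06 0 -0.006 -0.05; 0.11 0 -0.01 -0.1; 0.16 0.01 -0.016 -0.16; 0.21 0.03 -0.022 -0.22; 0.24 0.05 -0.026 -0.26; 0.257 0.07 -0.026 -0.26; 0.257 0.08 -0.026 -0.26; 0.257 0.08 -0.026 -0.26' -1 60; python3 -m creep '0 0 0 0;0 0 0 0;0 0 0 0' -1 7; cat >> h.py <<'E'
def steel2(tag=None,z=None):
    "outline extremes of steel near the clear spot, scene view"
    im=capture("scene"); hsv=cv2.cvtColor(im,cv2.COLOR_RGB2HSV); m=((hsv[:,:,1]<60)&(hsv[:,:,2]>90)).astype(np.uint8)*255
    m[:100]=0;m[230:]=0;m[:,:150]=0;m[:,310:]=0
    cs,_=cv2.findContours(m,cv2.RETR_EXTERNAL,cv2.CHAIN_APPROX_NONE); c=max(cs,key=cv2.contourArea)[:,0]
    print("steel bbox",c.min(0),c.max(0),"lowest px",c[c[:,1].argmax()],"right",c[c[:,0].argmax()],"left",c[c[:,0].argmin()]); return im
def pred2(tilts,yaw=96.7):
    s=state(); M=R.from_quat(s["eef_rot"]).as_matrix(); g=s["position"]-hold_point_z*M[:,1]
    u=np.array([np.cos(np.radians(yaw)),np.sin(np.radians(yaw)),0]); v=np.array([-u[1],u[0],0]); ph=np.linspace(0,2*np.pi,73)
    for t in tilts:
        a=np.radians(t); P=[]
        for r,z in((.07,.062),(.042,0)):
            dx=r*np.cos(ph)+.107; dz=z-.0996; X=dx*np.cos(a)+dz*np.sin(a); Z=-dx*np.sin(a)+dz*np.cos(a)
            P.append(g+X[:,None]*u+(r*np.sin(ph))[:,None]*v+Z[:,None]*[0,0,1])
        P=np.vstack(P); q=proj("scene",P); print(t,"bbox",q.min(0).round(),q.max(0).round(),"lowest z",P[:,2].min().round(3),"lip",P[0].round(3),"footF",P[73].round(3))
E
python3 -c "
from h import *
mom();steel2();pred2([50,60,70,80,90,100,110])"
```

```text
time: 16.1
position: [0.5102, -0.2382, 0.2073]
eef_rot: [-0.526, 0.474, -0.465, 0.531]
force: [-0.1, -0.3, -2.5]
opening: 0.152
time: 16.4
position: [0.5107, -0.2372, 0.2082]
eef_rot: [-0.526, 0.474, -0.465, 0.532]
force: [0.3, 1.2, -2.3]
opening: 0.161
t 16.4 M [ 0.383 -0.052  0.02 ] F [ 0.3  1.2 -2.3] pos [ 0.5107 -0.2372  0.2082] op 0.161
steel bbox [202 119] [249 169] lowest px [231 169] right [249 152] left [202 137]
50 bbox [201. 119.] [248. 171.] lowest z 0.049 lip [ 0.501 -0.153  0.067] footF [ 0.508 -0.218  0.049]
60 bbox [194. 118.] [240. 170.] lowest z 0.048 lip [ 0.504 -0.182  0.055] footF [ 0.512 -0.249  0.048]
70 bbox [188. 116.] [233. 168.] lowest z 0.048 lip [ 0.508 -0.212  0.048] footF [ 0.516 -0.28   0.053]
80 bbox [181. 114.] [226. 165.] lowest z 0.046 lip [ 0.511 -0.244  0.046] footF [ 0.519 -0.309  0.063]
90 bbox [175. 111.] [219. 160.] lowest z 0.05 lip [ 0.515 -0.275  0.05 ] footF [ 0.522 -0.336  0.078]
100 bbox [169. 107.] [213. 155.] lowest z 0.059 lip [ 0.519 -0.305  0.059] footF [ 0.525 -0.361  0.097]
110 bbox [163. 100.] [208. 148.] lowest z 0.073 lip [ 0.522 -0.333  0.073] footF [ 0.528 -0.381  0.121]
```

It has already swung back to about 50°. I'll lower it until the front edge of the foot touches, then drag back and down.

```bash
python3 -m creep '0 0.015 0 0;0 0.035 0 0;0 0.052 0 0; 0 0.062 0 0; 0 0.064 0 0; 0 0.064 0 0' -1 10; python3 -c "
from h import *
mom();steel2();pred2([40,50,60])"
```

```text
time: 17.05
position: [0.5102, -0.2365, 0.1564]
eef_rot: [-0.526, 0.474, -0.465, 0.531]
force: [-0.0, 0.4, -2.0]
opening: 0.161
t 17.05 M [-0.06  -0.078  0.008] F [-0.   0.4 -2. ] pos [ 0.5102 -0.2365  0.1564] op 0.161
steel bbox [209 135] [255 182] lowest px [233 182] right [255 167] left [209 150]
40 bbox [210. 135.] [256. 183.] lowest z 0.004 lip [ 0.497 -0.126  0.033] footF [ 0.505 -0.187  0.004]
50 bbox [204. 134.] [250. 184.] lowest z -0.002 lip [ 0.501 -0.153  0.016] footF [ 0.508 -0.218 -0.002]
60 bbox [198. 133.] [242. 183.] lowest z -0.003 lip [ 0.504 -0.181  0.004] footF [ 0.512 -0.249 -0.003]
```

```bash
python3 -m creep '0 0.005 0 0;0.008 0.009 0 0;0.018 0.013 0 0;0.027 0.016 0 0; 0.037 0.021 0 0; 0.046 0.026 0 0; 0.058 0.033 0 0;0.07 0.041 0 0; 0.07 0.041 0 0' -1 10; python3 -c "
from h import *
mom();steel2();pred2([10,20,30,40])"
```

```text
time: 18.0
position: [0.5169, -0.294, 0.1225]
eef_rot: [-0.526, 0.474, -0.466, 0.531]
force: [0.9, -0.7, 0.8]
opening: 0.153
t 18.0 M [-0.176 -0.349 -0.094] F [ 0.9 -0.7  0.8] pos [ 0.5169 -0.294   0.1225] op 0.153
steel bbox [200 137] [249 178] lowest px [225 178] right [249 164] left [200 151]
10 bbox [203. 136.] [255. 181.] lowest z 0.017 lip [ 0.497 -0.127  0.073] footF [ 0.502 -0.165  0.017]
20 bbox [201. 138.] [251. 183.] lowest z -0.003 lip [ 0.499 -0.141  0.045] footF [ 0.504 -0.188 -0.003]
30 bbox [199. 138.] [247. 183.] lowest z -0.02 lip [ 0.501 -0.16   0.02 ] footF [ 0.508 -0.215 -0.02 ]
40 bbox [196. 138.] [241. 185.] lowest z -0.031 lip [ 0.504 -0.183 -0.001] footF [ 0.511 -0.244 -0.031]
```

```bash
python3 -m creep '0.008 0.006 0 0;0.015 0.013 0 0;0.022 0.02 0 0;0.029 0.027 0 0;0.036 0.034 0 0;0.043 0.041 0 0; 0.049 0.047 0 0; 0.054 0.052 0 0; 0.054 0.053 0 0; 0.054 0.053 0 0' -1 10; python3 -c "
from h import *
mom();steel2();pred2([-10,0,10])"
```

```text
time: 19.05
position: [0.5213, -0.3357, 0.0793]
eef_rot: [-0.526, 0.474, -0.465, 0.531]
force: [-1.0, -1.0, 0.3]
opening: 0.158
t 19.05 M [-0.29   0.043  0.026] F [-1.  -1.   0.3] pos [ 0.5213 -0.3357  0.0793] op 0.158
steel bbox [194 140] [243 181] lowest px [217 181] right [243 156] left [194 157]
-10 bbox [196. 138.] [245. 180.] lowest z 0.011 lip [ 0.5   -0.156  0.092] footF [ 0.502 -0.173  0.026]
0 bbox [195. 141.] [245. 183.] lowest z -0.001 lip [ 0.501 -0.16   0.061] footF [ 0.504 -0.188 -0.001]
10 bbox [194. 143.] [243. 186.] lowest z -0.026 lip [ 0.502 -0.169  0.03 ] footF [ 0.506 -0.207 -0.026]
```

The dipper is level to within a few degrees on the table. I'll let it settle flat at a light grip, re-tighten, and measure the stand and the dipper centre together.

```bash
python3 -m creep '0 0 0 0;0 0 0 0;0 0 0 0;0 0 0 0' -1 3; python3 -c "
from h import *
mom();steel2();pred2([0])"; python3 -m creep '0 0 0 0;0 0 0 0;0 0 0 0' -1 60; python3 - <<'E'
from h import *
mom();steel2();pred2([0])
for n,box in(("top",(265,150,340,225)),("scene",(222,210,292,268))):
    im=capture(n);hsv=cv2.cvtColor(im,cv2.COLOR_RGB2HSV); m=cv2.inRange(hsv,(10,50,165),(30,150,255)); x0,y0,x1,y1=box
    mm=np.zeros_like(m);mm[y0:y1,x0:x1]=m[y0:y1,x0:x1]; mm=cv2.morphologyEx(mm,cv2.MORPH_OPEN,np.ones((5,5)))
    c=max(cv2.findContours(mm,cv2.RETR_EXTERNAL,cv2.CHAIN_APPROX_NONE)[0],key=cv2.contourArea)
    e=cv2.fitEllipse(cv2.convexHull(c)); print(n,"stand",e,ray(n,e[0],.012)[0].round(4))
print(ray("top",(301.6,188.4),.014))
rows([.5213,-.3357,.15],6.7)
E
```

```text
time: 19.5
position: [0.5213, -0.3355, 0.0795]
eef_rot: [-0.526, 0.474, -0.465, 0.531]
force: [-0.9, -0.1, 1.1]
opening: 0.159
t 19.5 M [-0.017  0.048  0.017] F [-0.9 -0.1  1.1] pos [ 0.5213 -0.3355  0.0795] op 0.159
steel bbox [194 140] [243 181] lowest px [219 181] right [243 156] left [194 157]
0 bbox [195. 141.] [245. 183.] lowest z -0.001 lip [ 0.501 -0.16   0.061] footF [ 0.504 -0.188 -0.001]
time: 19.85
position: [0.5213, -0.3355, 0.0795]
eef_rot: [-0.526, 0.474, -0.465, 0.531]
force: [-1.1, -0.6, -0.0]
opening: 0.158
t 19.85 M [-0.07   0.021  0.036] F [-1.1 -0.6 -0. ] pos [ 0.5213 -0.3355  0.0795] op 0.158
steel bbox [194 140] [243 181] lowest px [219 181] right [243 156] left [194 157]
0 bbox [195. 141.] [245. 183.] lowest z -0.001 lip [ 0.501 -0.16   0.061] footF [ 0.504 -0.188 -0.001]
top stand ((300.84857177734375, 188.62156677246094), (46.05504608154297, 49.312442779541016), 96.95662689208984) [ 6.36e-01 -2.00e-04  1.20e-02]
scene stand ((256.0740661621094, 241.4404296875), (39.629825592041016, 50.467872619628906), 87.15523529052734) [0.649  0.0081 0.012 ]
[[ 0.63634067 -0.00209725  0.014     ]]
shift units [-0.001  -0.0648 -0.0004] roll units 0.001 grasp pt [ 0.5214 -0.3357  0.0982] zang 6.75 t 20.0 F [-1.  -0.1  1.2] open 0.151
```

```bash
python3 - <<'E'
from h import *
ph=np.linspace(0,6.283,90)
for n,f,box in(("scene","pics/scene1.png",(222,210,292,270)),("top","pics/top1.png",(262,150,345,225))):
    for c in((.636,-.001),(.642,.003),(.649,.008)):
        P=np.vstack([np.c_[c[0]+.066*np.cos(ph),c[1]+.066*np.sin(ph),0*ph+z] for z in(0,.014)]); q=proj(n,P); print(n,c,q.min(0).round(1),q.max(0).round(1))
    im=cv2.imread(f); hsv=cv2.cvtColor(im,cv2.COLOR_BGR2HSV); x0,y0,x1,y1=box
    for V in(130,150,165):
        m=cv2.inRange(hsv,(10,50,V),(30,150,255)); mm=np.zeros_like(m);mm[y0:y1,x0:x1]=m[y0:y1,x0:x1]; mm=cv2.morphologyEx(mm,cv2.MORPH_OPEN,np.ones((5,5)))
        c=max(cv2.findContours(mm,cv2.RETR_EXTERNAL,cv2.CHAIN_APPROX_NONE)[0],key=cv2.contourArea)[:,0]; print(V,c.min(0),c.max(0))
E
```

```text
scene (0.636, -0.001) [230.2 215.3] [282.6 261.1]
scene (0.642, 0.003) [229.9 217.4] [282.5 263.7]
scene (0.649, 0.008) [229.5 220. ] [282.4 266.8]
130 [222 210] [291 269]
150 [222 213] [291 269]
165 [232 222] [280 261]
top (0.636, -0.001) [275.5 163.3] [326.8 214.6]
top (0.642, 0.003) [274.1 161. ] [325.3 212.2]
top (0.649, 0.008) [272.2 158.3] [323.4 209.5]
130 [262 150] [344 212]
150 [276 164] [325 212]
165 [277 165] [325 211]
```

```bash
python3 -m creep '0 -0.02 0 0;0 -0.05 0 0;0 -0.075 0 0;0 -0.085 0 0;0 -0.085 0 0' -1 60; python3 -c "
from h import *
mom();rows([.652,-.104,.166],6.7);steel2();pred2([0,5,10])"
```

```text
time: 20.5
position: [0.5224, -0.3369, 0.1496]
eef_rot: [-0.526, 0.473, -0.466, 0.531]
force: [1.1, -0.4, -1.7]
opening: 0.153
t 20.5 M [-0.221 -0.112  0.022] F [ 1.1 -0.4 -1.7] pos [ 0.5224 -0.3369  0.1496] op 0.153
shift units [-0.2702  0.0057  0.1951] roll units 0.001 grasp pt [ 0.5224 -0.3371  0.1683] zang 6.75 t 20.5 F [ 1.1 -0.4 -1.7] open 0.153
steel bbox [189 121] [240 163] lowest px [215 163] right [240 135] left [189 136]
0 bbox [190. 122.] [242. 166.] lowest z 0.067 lip [ 0.501 -0.161  0.129] footF [ 0.505 -0.189  0.067]
5 bbox [189. 123.] [242. 168.] lowest z 0.054 lip [ 0.502 -0.165  0.114] footF [ 0.506 -0.198  0.054]
10 bbox [188. 124.] [241. 169.] lowest z 0.043 lip [ 0.502 -0.17   0.099] footF [ 0.507 -0.208  0.043]
```

Still level. Now to a point above the stand.

```bash
python3 -m creep '-0.02 0 0.015 0;-0.055 0 0.04 0;-0.095 0 0.07 0;-0.135 0 0.1 0;-0.175 0 0.13 0;-0.215 0 0.155 0;-0.245 0.003 0.177 0;-0.262 0.005 0.19 0;-0.27 0.005 0.195 0;-0.27 0.005 0.195 0' -1 60; python3 -c "
from h import *
mom();rows([.652,-.104,.1022],6.7)
im=capture('scene');cv2.imwrite('pics/s9.png',cv2.resize(im[140:300,180:380,::-1],(750,600)))
hsv=cv2.cvtColor(im,cv2.COLOR_RGB2HSV); m=((hsv[:,:,1]<60)&(hsv[:,:,2]>90)).astype(np.uint8)*255
m[:170]=0;m[280:]=0;m[:,:215]=0;m[:,310:]=0
c=max(cv2.findContours(m,cv2.RETR_EXTERNAL,cv2.CHAIN_APPROX_NONE)[0],key=cv2.contourArea)[:,0];print(c.min(0),c.max(0));pred2([0])"
```

```text
time: 21.55
position: [0.6511, -0.1035, 0.1452]
eef_rot: [-0.527, 0.474, -0.465, 0.531]
force: [-0.6, 0.5, -1.8]
opening: 0.154
t 21.55 M [-0.288 -0.144  0.059] F [-0.6  0.5 -1.8] pos [ 0.6511 -0.1035  0.1452] op 0.154
shift units [0.0015 0.0771 0.0013] roll units 0.002 grasp pt [ 0.6513 -0.1037  0.1639] zang 6.79 t 21.55 F [-0.6  0.5 -1.8] open 0.154
[222 185] [281 236]
0 bbox [223. 186.] [284. 239.] lowest z 0.065 lip [0.63  0.071 0.127] footF [0.634 0.043 0.065]
```

```bash
python3 -m creep '0.001 0.015 0.001 0;0.001 0.032 0.001 0;0.001 0.048 0.001 0;0.001 0.06 0.001 0;0.001 0.067 0.001 0;0.001 0.071 0.001 0;0.001 0.073 0.001 0;0.001 0.073 0.001 0' -1 60; python3 -c "
from h import *
mom();rows([.652,-.104,.1022],6.7)
im=capture('scene');cv2.imwrite('pics/s10.png',cv2.resize(im[150:280,190:350,::-1],(738,600)))"
```

```text
time: 22.4
position: [0.6517, -0.1044, 0.0875]
eef_rot: [-0.527, 0.474, -0.465, 0.53]
force: [-0.5, 0.6, -1.9]
opening: 0.157
t 22.4 M [-0.25  -0.088  0.009] F [-0.5  0.6 -1.9] pos [ 0.6517 -0.1044  0.0875] op 0.157
shift units [-0.0006  0.0051  0.0004] roll units 0.001 grasp pt [ 0.6518 -0.1046  0.1062] zang 6.74 t 22.4 F [-0.5  0.6 -1.9] open 0.157
```

View pics/s10.png

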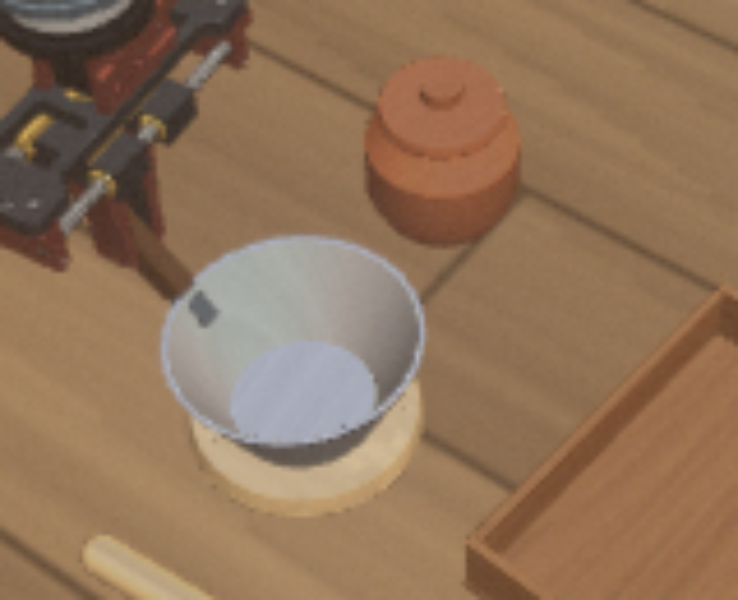

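The bowl floor ellipse, centred near (303,401), is within about 5 crop px (2 mm) of the stand's centre near (308,402). The dipper is upright and empty. I'll lower the last few millimetres until it touches.

```bash
python3 -m creep '0 0.002 0 0;0 0.003 0 0;0 0.004 0 0;0 0.005 0 0;0 0.005 0 0'; python3 -c "
from h import *
mom()"; python3 -m creep '0 0.001 0 0;0 0.002 0 0;0 0.003 0 0;0 0.003 0 0'; python3 -c "
from h import *
mom()"
```

```text
time: 22.95
position: [0.6518, -0.1043, 0.0838]
eef_rot: [-0.527, 0.474, -0.466, 0.53]
force: [0.5, 0.5, -1.7]
opening: 0.154
t 22.95 M [-0.2   -0.127  0.037] F [ 0.5  0.5 -1.7] pos [ 0.6518 -0.1043  0.0838] op 0.154
time: 23.35
position: [0.652, -0.1047, 0.0834]
eef_rot: [-0.526, 0.473, -0.466, 0.531]
force: [-2.8, -1.6, 6.6]
opening: 0.157
t 23.35 M [-0.085  0.673  0.164] F [-2.8 -1.6  6.6] pos [ 0.652  -0.1047  0.0834] op 0.157
```

It makes contact at exactly the expected height: 0.0834, against 0.0795 on the table plus 0.004. I'll loosen, let it settle, then open and withdraw.

```bash
python3 -m creep '0 -0.001 0 0;0 -0.001 0 0;0 -0.001 0 0;0 -0.001 0 0' -1 3; python3 -m creep '0 0 0 0;0 0 0 0;0 0 0 0;0 0 0 0;0 0 0 0;0 0 0 0;0 0 0 0;0 0 0 0;0 0 0 0;0 0 0 0;0 0 0 0;0 0 0 0' 1 ; python3 -c "
from h import *
mom();rows([.652,-.104,.2],6.7)"
```

```text
time: 23.75
position: [0.6522, -0.1048, 0.0846]
eef_rot: [-0.526, 0.473, -0.466, 0.531]
force: [-0.3, -1.1, 3.4]
opening: 0.16
time: 24.95
position: [0.6523, -0.1048, 0.0846]
eef_rot: [-0.526, 0.473, -0.467, 0.531]
force: [0.5, -1.3, 0.4]
opening: 0.999
t 24.95 M [-0.013 -0.056  0.008] F [ 0.5 -1.3  0.4] pos [ 0.6523 -0.1048  0.0846] op 0.999
shift units [-0.0027 -0.1209 -0.0004] roll units 0.001 grasp pt [ 0.6523 -0.1051  0.1033] zang 6.73 t 24.95 F [ 0.5 -1.3  0.4] open 0.999
```

Straight up, then away, then a numeric check in both views.

```bash
python3 -m creep '0 -0.02 0 0;0 -0.06 0 0;0 -0.11 0 0;0 -0.16 0 0;0.03 -0.2 0 0;0.07 -0.2 -0.02 0;0.12 -0.2 -0.04 0;0.17 -0.2 -0.06 0;0.22 -0.2 -0.08 0;0.25 -0.2 -0.1 0;0.25 -0.2 -0.1 0;0.25 -0.2 -0.1 0'; python3 - <<'E'
from h import *
ph=np.linspace(0,6.283,90)
def circ(c,r,z): return np.c_[c[0]+r*np.cos(ph),c[1]+r*np.sin(ph),0*ph+z]
mom()
for n,box in(("top",(255,140,350,235)),("scene",(205,175,320,275))):
    im=capture(n);cv2.imwrite(f"pics/end_{n}.png",im[:,:,::-1]);hsv=cv2.cvtColor(im,cv2.COLOR_RGB2HSV);x0,y0,x1,y1=box
    m=((hsv[:,:,1]<60)&(hsv[:,:,2]>90)).astype(np.uint8)*255; mm=np.zeros_like(m);mm[y0:y1,x0:x1]=m[y0:y1,x0:x1]
    c=max(cv2.findContours(mm,cv2.RETR_EXTERNAL,cv2.CHAIN_APPROX_NONE)[0],key=cv2.contourArea)
    e=cv2.fitEllipse(cv2.convexHull(c)); c=c[:,0]; print(n,c.min(0),c.max(0),e,ray(n,e[0],.066)[0].round(4))
    q=proj(n,np.vstack([circ((.638,0),.07,.066),circ((.638,0),.042,.004)])); print(" expected seated",q.min(0).round(1),q.max(0).round(1))
    o=cv2.inRange(hsv,(7,170,150),(17,255,255)); N,l,st,cc=cv2.connectedComponentsWithStats(o)
    for s,k in zip(st[1:],cc[1:]):
        if s[4]>40: print("  orange",s[4],ray(n,k,.02)[0].round(3))
    print(" diff vs start outside:",[ (name,float(np.abs(im[b[1]:b[3],b[0]:b[2],::-1].astype(int)-cv2.imread(f"pics/{n}1.png")[b[1]:b[3],b[0]:b[2]]).mean().round(1))) for name,b in (dict(jar=(293,234,333,276),mallet=(230,112,320,156),box=(195,278,230,320),brush=(100,200,136,278),impr=(370,140,408,176),div=(420,142,448,208),yel=(398,284,462,310)) if n=="top" else dict(jar=(266,160,304,204),mallet=(206,262,296,330),box=(365,182,408,222),impr=(150,203,190,234),div=(128,168,182,212))).items()])
E
```

```text
time: 26.15
position: [0.5965, -0.315, 0.2436]
eef_rot: [-0.526, 0.473, -0.467, 0.531]
force: [-0.2, 1.2, 0.3]
opening: 0.998
t 26.15 M [-0.046 -0.072 -0.002] F [-0.2  1.2  0.3] pos [ 0.5965 -0.315   0.2436] op 0.998
top [275 157] [331 212] ((303.1962585449219, 184.581787109375), (55.65671157836914, 56.723365783691406), 97.01909637451172) [ 0.638 -0.004  0.066]
 expected seated [273.2 156.6] [330.  212.8]
  orange 650 [ 0.72  -0.225  0.02 ]
  orange 75 [0.574 0.296 0.02 ]
  orange 45 [0.576 0.26  0.02 ]
  orange 74 [0.493 0.298 0.02 ]
 diff vs start outside: [('jar', 3.1), ('mallet', 3.4), ('box', 4.4), ('brush', 3.2), ('impr', 3.6), ('div', 3.2), ('yel', 72.7)]
scene [225 202] [281 251] ((253.1796875, 225.8967742919922), (48.89585494995117, 57.10031509399414), 80.95807647705078) [0.6446 0.     0.066 ]
 expected seated [225.9 202. ] [283.8 252.7]
  orange 591 [ 0.728 -0.22   0.02 ]
  orange 100 [0.486 0.294 0.02 ]
  orange 108 [0.573 0.258 0.02 ]
  orange 107 [0.568 0.291 0.02 ]
 diff vs start outside: [('jar', 2.3), ('mallet', 1.9), ('box', 1.9), ('impr', 2.1), ('div', 2.0)]
```

The dipper is seated within about 4 mm, three lumps are in the tray, and the bystanders are unchanged. The arm probably hides the yellow decoys from above, so I'll check them in the scene view and then hand in.

```bash
python3 - <<'E'
from h import *
def yel(im):
    m=cv2.inRange(cv2.cvtColor(im,cv2.COLOR_BGR2HSV),(25,180,150),(34,255,255)); N,l,st,c=cv2.connectedComponentsWithStats(m)
    return [k.round(1).tolist() for s,k in zip(st[1:],c[1:]) if s[4]>15]
for f in("scene1","end_scene","top1","end_top"): print(f,yel(cv2.imread(f"pics/{f}.png")))
mom(); hand_in()
E
```

```text
scene1 []
end_scene []
top1 []
end_top []
t 26.25 M [-0.102 -0.1    0.021] F [ 0.4 -0.2  0.6] pos [ 0.5972 -0.3136  0.2433] op 1.002
the job is handed in; nothing more can be done
```

The three shellac lumps are in the tray, and the empty dipper stands upright in the stand's recess with the gripper open and clear. I handed in at about 26 s of the 58 s allowed.

- **Tipping:** The tool only turns about the vertical, so I tipped the dipper by letting it pivot in the grip. I pushed its lip against the tray's far wall and then the tray floor, to about 112°. I kept it tipped and lifted it until all three lumps lay in the tray.
- **Righting:** I took the dipper back to its original clear spot and dragged its foot on the table to bring it level. The gripper never let go of it. I then lowered it into the recess until it touched (about 8 N peak) and released it.

**Last checks before hand-in:**
- **Lumps:** All three show inside the tray in both cameras, at about (0.49, 0.29), (0.57, 0.26) and (0.57, 0.29) m.
- **Dipper:** The rim outline matches an upright, seated dipper to about 3 px in both views. The top view puts it within 4 mm of the stand's centre. The height at touch matched the recess floor.
- **Other things on the table:** The jar, mallet, seal box, impression and dividers look unchanged from the start in both views. The brush was compared in the top view only.

**Checks that failed or disagreed:**
- **Stand position:** The scene camera's ellipse fit put the stand about 15 mm from the top camera's. I went mainly by the top view, and a close look during lowering showed the dipper within about 2 mm of centre.
- **Yellow look-alikes:** My final check of these failed. The colour mask found nothing, even in the starting pictures, and the top-view area had changed, probably because the arm was in front of it. My planned moves stayed clear of them, but I did not confirm that they are unmoved.

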